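Hang the heat-sink carrier on the drying bar and slide it into the notch

TASK

Of the three heat-sink carriers standing on the bench, take the one whose hook fits the drying bar closely (12 mm thick, with an 18 mm notch); leave the other two carriers and the things around alone. Hook it over the bar on the plain right-hand half (right as seen from the robot), then slide it along the bar to the left, without lifting it off the bar again, until it drops into the notch, and let go so that it hangs there straight and still.

Things in the scene. Friction and masses are not known exactly. Their poses are not given: they have to be found in the camera images.
- stand: fixed drying stand; origin under its base's centre, y along the bar (+y the left half seen from the robot), x away from the robot. Plywood base 70 x 430 x 12 mm; posts 28 x 20 mm at y = -190 and +190, to z 150, cheeks to z 164. On them lies a level steel bar, 12 mm thick in x, 20 mm tall (z 150 to 170), spanning at least y = -200 to +200
- bar_top (a point): middle of the stand at the height of the bar's top edge (z 170 mm), axes as the stand; x = 0 is the bar's middle plane. The one notch in the top edge is 18 mm long in y and 6 mm deep. The bar is set anywhere lengthwise: the notch's centre lies between y = +30 and +100 mm and is not measured; find it by feel or by sight
- carrier_middle: loose heat-sink carrier, one of three alike but for hook size: teal finned block 56 x 50 x 40 mm with an aluminium hook above it, 164 mm tall in all, 0.26 kg, balanced under the slot. Origin: centre of its underside, z up. The hook's mouth opens to +x. Slot 15 mm in x, centred on x = 0; strip 14 mm broad in y. Fits the bar closely and drops into the notch.
- carrier_middle_hook (a point): middle of the underside of carrier_middle's bridge, which rests on the bar; 116 mm above the carrier's origin, axes as the carrier. Hook around it, seen in these axes (mm): bridge z 0 to 6; back leg on the -x side (x -12.5 to -7.5) down to z -64; tip on the +x side (x 7.5 to 12.5) down to z -20; lower arm from the back leg to x 6, top at z -58. The mouth is the gap between tip and lower arm
- carrier_middle_tab (a point): grip point in the tab above carrier_middle's bridge, 151 mm above the carrier's origin, axes as the carrier; tab 16 mm in x, 10 mm in y, from 29 mm below this point to 13 mm above; grip it across y
- carrier_narrow: loose heat-sink carrier, one of three alike but for hook size: teal finned block 56 x 50 x 40 mm with an aluminium hook above it, 164 mm tall in all, 0.26 kg, balanced under the slot. Origin: centre of its underside, z up. The hook's mouth opens to +x. Slot 8 mm in x, centred on x = 0; strip 14 mm broad in y. Too narrow for the bar.
- carrier_wide: loose heat-sink carrier, one of three alike but for hook size: teal finned block 56 x 50 x 40 mm with an aluminium hook above it, 164 mm tall in all, 0.26 kg, balanced under the slot. Origin: centre of its underside, z up. The hook's mouth opens to +x. Slot 26 mm in x, centred on x = 0; strip 24 mm broad in y. Too loose on the bar and too broad for the notch.
- pot: bystander: small red plastic open box 60 mm each way; origin under its centre
- screwdriver: bystander: screwdriver lying on the bench to the left of the stand
- spray_can: bystander: steel can, 54 mm diameter, 130 mm tall; origin under its centre
- tape_measure: bystander: tape measure 65 x 36 x 60 mm; origin under its centre
There are look-alikes about, which are no part of the job. Leave any brown or pink look-alike of the carrier_middle alone.

How it is judged:
By the outcome, as a careful person would: the job done as asked, in the order asked, and still so for the second after the job is handed in, with the robot touching nothing.
It also fails if it takes over 58 s, if anything falls off the work surface, if the arm or the gripper's body presses on something with over 40 N, if the wrist force passes 120 N, or if a joint passes its speed limit or range.

ROBOT

A 6-joint arm with a two-finger parallel gripper is mounted at the origin on the work surface. World frame = base frame: x ahead of the robot, y to its left, z up, the work surface at z = 0. Lengths are in m, angles in degrees, forces in N, time in s.
With the tool pointing down it reaches from about 0.325 to 0.775 m from the base axis. Payload 9.3 kg.
Tool frame: the origin (TCP) lies midway between the tips of the shut fingers; the grasp point (between the pads) lies 19 mm behind it; z points along the fingers, y is the line along which they close (so a half turn about z gives the same grasp; the last joint's range is limited). The gripper opens to 85 mm and grips with 20 to 120 N. Pads are 22 mm wide; open, the fingers measure 114 mm over their backs; the gripper's body (76 mm by 85 mm) begins 54 mm behind the grasp point. The pads swing forward as they close: fully open they stand 13 mm farther back than shut.
Start: joints at [-74.003, 14.817, 1.232, 76.415, 0, 81.257], TCP at [0.23, -0.5, 0.231] pointing down, gripper open.
Joint ranges: [-174.27, 174.27], [-52.1, 104.24], [-59.71, 78.15], [-110.17, 111.67], [-87.03, 83.33], [-180, 180]. Speed limits (degrees/s): [127.2, 127.2, 159.86, 180, 180, 180].

INTERFACE

Orientations are given as [roll, pitch, yaw] about the fixed x, y, z axes, in that order (R = Rz(yaw) Ry(pitch) Rx(roll)).
In Python, from station import ctrl gives the robot as it stands. The module is installed in compiled form; this text tells all that it offers.
- The arm moves only by the tool apply_moves, never from a script. Its argument "increments" is one flat list of numbers, 4 for each row, row after row: the shift along the world's x, y, z in m, then the turn about the world's z in rad. In form: [tx, ty, tz, yaw, tx, ty, tz, yaw, ...]. A call has 1 to 8 rows; each row is the pose to reach, as a shift and turn from the pose commanded when the call began; what a row does not reach only later rows make up. A row lasts 1/8 s, in which the tool goes at most 62.5 mm and 10.7 degrees, less where a joint would pass 70% of its speed; a pose out of reach is approached as far as the arm can. A call with a gripper value outside its range is refused whole. "claw" is the finger opening in m, from 0 to 0.0854, set as the call begins (left out, the last holds). The fingers move at their own pace and stop on an object; "force" is the grip in N (left out, the last holds). Time passes only in rows, so rows that repeat a pose let the fingers close. It gives the time, the measured TCP pose, the force, the opening and the grip force at its end, in the units of the state.
- ctrl.read_state(): the state, without advancing time (a new reading comes with each control period).
- ctrl.camera(name): name is "scene" or "top" or "wrist"; returns (picture, depth): 400x640x3 uint8, blue, green, red; 400x640 float32, m along the optical axis (not along the pixel's ray), 0 where there is no reading.
- ctrl.get_calibration(name): a dict with "fx", "fy", "cx", "cy" (pixels), "dist_coeffs" ([k1, k2, p1, p2, k3] as OpenCV has them; the pictures are not rectified), "R" (3x3) and "t" (3): a world point X has camera coordinates R X + t. Camera axes: x right, y down, z forward; pixel columns grow to the right and rows downward; lengths in m; the calibration is good to about 2 mm. A picture is of the moment at which its call begins: read the wrist's pose just before it. get_calibration takes no time and is no camera call; for the wrist camera it gives the pose at the moment of the call.
- ctrl.finish_job(): hands the job in; it is judged then, once.
The state is a dict: "t": time; "q": joint angles; "qd": joint speeds; "tau": joint torques, N m; "position": TCP position; "tool_rot": TCP orientation; "force": force on the tool from outside, world axes, zero at the start; "wrist_torque": the same for the moment, N m; "finger_gap": opening from 0.0 (shut) to 1.0 (fully open); "finger_force": force on a finger pad.
Only numpy, scipy, OpenCV 4.12 (cv2) and the standard library are available. Lean on these libraries where they do the work, as an engineer would, in place of code of your own. Each camera call takes 0.05 s, during which the arm holds its last target. There are 200 camera calls.

## Working session

There is one attempt and no reset: what is moved stays moved. The work goes in short steps, Python scripts to look and compute and a tool call to move; the robot and the scene stay as the last step left them, time stands still between calls to the robot, and variables do not carry over. Pictures are saved under pics/ and viewed, at most 10 in all, crops included, and the job is handed in when it is done.

Besides the shell and the picture viewer there is one more tool, called as a command line: name --argument value ..., lists and objects as JSON in quotes. apply_moves: Moves the arm, as the interface text tells. Its arguments: {"type":"object","properties":{"increments":{"type":"array","items":{"type":"number"}},"claw":{"type":"number"},"force":{"type":"number"}},"required":["increments"]}

```bash
mkdir -p pics
cat > h.py <<'E'
from station import ctrl
import numpy as np, cv2
def snap(n,tag):
    c=ctrl.get_calibration(n); p,d=ctrl.camera(n)
    cv2.imwrite(f'pics/{tag}.png',p); np.savez(f'{tag}.npz',p=p,d=d,**{k:np.array(v) for k,v in c.items()})
def world(tag,pts,depth=None):
    z=np.load(tag+'.npz'); K=np.array([[z['fx'],0,z['cx']],[0,z['fy'],z['cy']],[0,0,1]],float)
    pts=np.array(pts,float).reshape(-1,1,2)
    u=cv2.undistortPoints(pts,K,z['dist_coeffs'].astype(float)).reshape(-1,2)
    if depth is None: depth=np.array([z['d'][int(round(b)),int(round(a))] for a,b in pts.reshape(-1,2)])
    X=np.c_[u,np.ones(len(u))]*np.reshape(depth,(-1,1))
    return (X-z['t'].reshape(1,3))@z['R']
def cloud(tag):
    z=np.load(tag+'.npz'); h,w=z['d'].shape
    v,u=np.mgrid[:h,:w]; return world(tag,np.c_[u.ravel(),v.ravel()],z['d'].ravel()).reshape(h,w,3)
E
python3 - <<'E'
from h import *
snap('scene','scene');snap('top','top')
print(ctrl.read_state())
E
```

```text
{'t': 0.1, 'q': array([-7.40050224e+01,  1.48496010e+01,  1.19452165e+00,  7.64163598e+01,
       -3.00236057e-04,  8.12559765e+01]), 'qd': array([ 0.02605765, -0.11121274,  0.09581949, -0.05180155, -0.02709424,
       -0.06942816]), 'tau': array([ 5.81523826e-03, -5.56694484e+01,  3.45070088e+01,  1.16443407e-02,
       -1.27243879e-04,  5.98369226e-06]), 'position': array([ 0.23008573, -0.49928563,  0.2307099 ]), 'tool_rot': array([-1.79929346e+02, -1.05634515e-02,  2.47389948e+01]), 'force': array([-0.67162774, -0.57323535,  0.39991724]), 'wrist_torque': array([-0.04295519, -0.04586051, -0.04039014]), 'finger_force': 0.0, 'finger_gap': 1.0008557950136947}
```

View pics/scene.png

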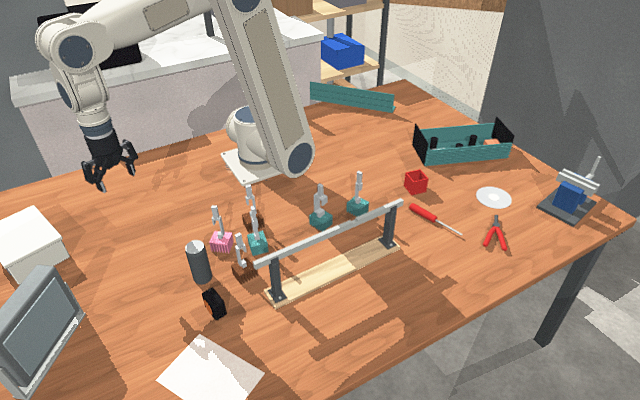

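View pics/top.png

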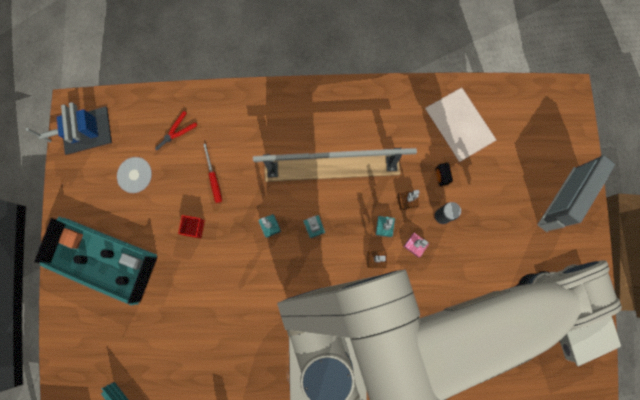

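The scene view shows teal carriers near (258,240), (320,218) and (358,205). In the top view they are at (385,226), (314,226) and (269,225), with the bar running from (255,158) to (415,152). I'll enlarge both.

Run:
```python
from h import *
a=cv2.imread('pics/scene.png')[165:310,195:395]; b=cv2.imread('pics/top.png')[140:275,240:440]
cv2.imwrite('pics/c1.png',cv2.resize(a,None,fx=4,fy=4,interpolation=cv2.INTER_CUBIC))
cv2.imwrite('pics/c2.png',cv2.resize(b,None,fx=4,fy=4,interpolation=cv2.INTER_CUBIC))
C=cloud('top'); z=np.load('top.npz')
print(z['t'],z['R'].tolist(),z['fx'])
print(np.round(world('top',[(269,225),(314,226),(385,226),(257,158),(330,155),(412,152),(280,174),(395,170)]),3))
# bar top points
m=(C[...,2]>.16)&(C[...,2]<.18)&(C[...,0]>.4)&(z['d']>0)
P=C[m];print(len(P)); P=P[(np.abs(P[:,1])<.3)];print(P.min(0),P.max(0)); print(np.polyfit(P[:,1],P[:,0],1), np.median(P[:,2]))
```

```text
[0.01047422 0.50307366 1.43843979] [[-0.028182007553798034, -0.999557609200488, -0.009505805575647465], [-0.9880091425999306, 0.029298028355316343, -0.15159010414087654], [0.151801543434803, 0.005119709356537921, -0.9883977337018315]] 478.0139818768367
[[ 0.433  0.16   0.098]
 [ 0.424  0.026  0.119]
 [ 0.419 -0.181  0.106]
 [ 0.617  0.182  0.178]
 [ 0.62  -0.026  0.173]
 [ 0.624 -0.262  0.167]
 [ 0.604  0.133  0.013]
 [ 0.605 -0.232  0.017]]
1134
[ 0.4185608  -0.27559312  0.16004261] [0.63818063 0.19560677 0.17982155]
[-0.01055106  0.60778964] 0.1698803272595968
```

View pics/c1.png

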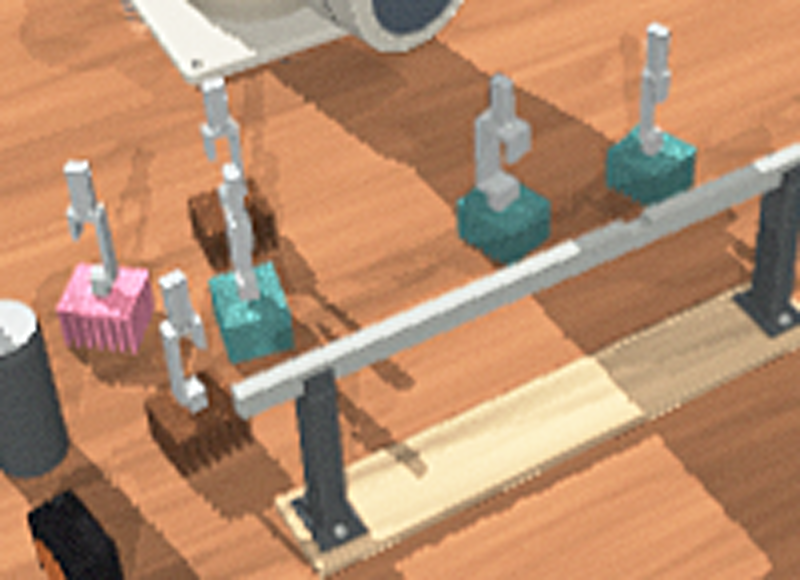

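View pics/c2.png

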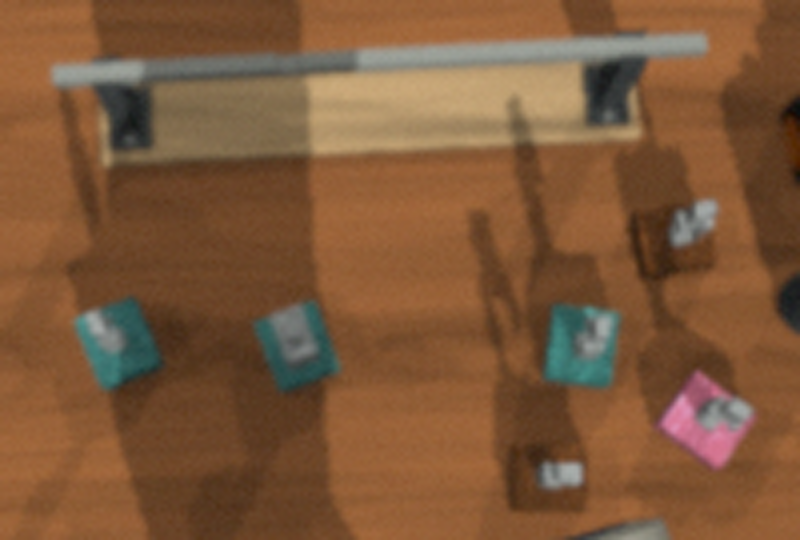

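Run:
```python
from h import *
c=ctrl.get_calibration('wrist');R=np.array(c['R']);print(-R.T@c['t'],R.round(3).tolist(),c['fx'],c['dist_coeffs'])
z=np.load('top.npz');C=cloud('top');p=cv2.cvtColor(z['p'],cv2.COLOR_BGR2HSV)
teal=(p[...,0]>78)&(p[...,0]<100)&(p[...,1]>90)
for u,v in [(269,225),(314,226),(385,226)]:
    m=np.zeros_like(teal);m[v-25:v+25,u-25:u+25]=1
    t=m&teal&(C[...,2]>.03)&(C[...,2]<.05);P=C[t]
    print(len(P),cv2.minAreaRect((P[:,:2]*1000).astype(np.float32)),P[:,2].mean())
    h=m&(C[...,2]>.07)&(C[...,2]<.19);P=C[h];print(len(P),P.mean(0),cv2.minAreaRect((P[:,:2]*1000).astype(np.float32)))
```

```text
[ 0.29741716 -0.46974144  0.37252231] [[0.419, -0.908, -0.002], [-0.869, -0.401, 0.29], [-0.265, -0.12, -0.957]] 298.7261415970551 [-0.01134298  0.          0.          0.          0.        ]
174 ((438.3118591308594, 166.25579833984375), (53.717864990234375, 46.54201889038086), 21.421276092529297) 0.04109386301004256
54 [0.43734927 0.16368855 0.13638925] ((439.2964782714844, 166.2366180419922), (17.320613861083984, 14.846658706665039), 23.348831176757812)
107 ((431.6966857910156, 28.681198120117188), (51.713706970214844, 44.943634033203125), 20.39079475402832) 0.04101305895007896
118 [0.43043284 0.02946018 0.12775591] ((433.6485900878906, 30.430389404296875), (36.49205780029297, 23.75004005432129), 18.517759323120117)
171 ((424.78363037109375, -188.70811462402344), (48.06525421142578, 52.55684280395508), 78.22750854492188) 0.04092663660498412
66 [ 0.42377727 -0.18705161  0.13582466] ((427.07354736328125, -188.8121795654297), (13.82735538482666, 25.834850311279297), 81.18289947509766)
```

apply_moves --increments '[0.0, 0.03, 0.05, 0, 0.02, 0.08, 0.1, 0, 0.04, 0.13, 0.12, 0, 0.06, 0.18, 0.12, 0, 0.08, 0.23, 0.12, 0, 0.1, 0.28, 0.12, 0, 0.11, 0.31, 0.12, 0, 0.11, 0.31, 0.12, 0]'

```text
t: 1.1
position: [0.3404, -0.1877, 0.3515]
tool_rot: [180.0, -0.0, 24.9]
force: [-0.2, 0.2, 0.1]
finger_gap: 1.003
finger_force: 0.0
```

Run:
```python
from h import *
snap('wrist','w1')
C=cloud('w1');z=np.load('w1.npz')
m=(abs(C[...,0]-.427)<.05)&(abs(C[...,1]+.188)<.04)&(z['d']>0)
for lo,hi in [(.035,.045),(.112,.128),(.157,.17)]:
    P=C[m&(C[...,2]>lo)&(C[...,2]<hi)];print(lo,len(P))
    if len(P)>5: print(P.mean(0),cv2.minAreaRect((P[:,:2]*1000).astype(np.float32)))
cv2.imwrite('pics/w1b.png',cv2.resize(z['p'],(800,500)))
```

```text
0.035 1030
[ 0.42541019 -0.18798439  0.03906515] ((425.9920959472656, -190.49644470214844), (49.942588806152344, 56.28860855102539), 80.17096710205078)
0.112 107
[ 0.42385714 -0.18749437  0.12091298] ((425.99798583984375, -190.48988342285156), (13.979641914367676, 25.066736221313477), 80.0866928100586)
0.157 153
[ 0.42600763 -0.19035077  0.16286758] ((426.03631591796875, -190.58157348632812), (10.02405834197998, 15.932656288146973), 79.53233337402344)
```

View pics/w1b.png

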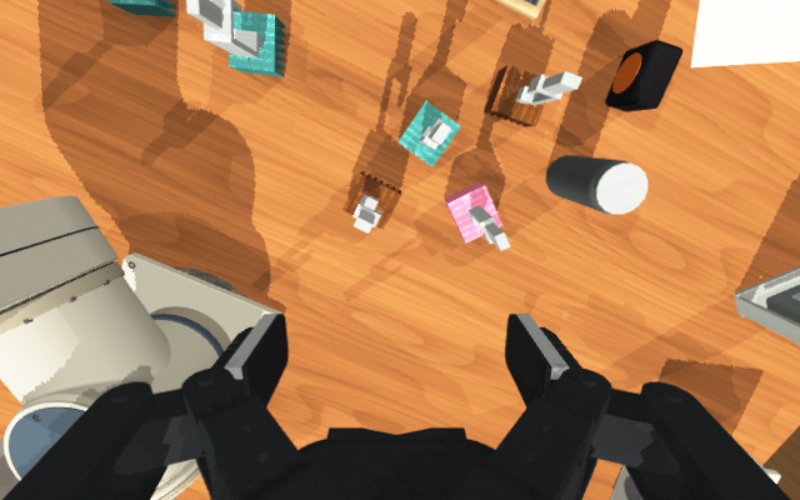

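Run:
```python
from h import *
a=np.radians(-10)
for tag in ['scene','w1','top']:
    C=cloud(tag);d=np.load(tag+'.npz')['d']
    x=C[...,0]-.426;y=C[...,1]+.1905
    X=(np.cos(a)*x+np.sin(a)*y)*1000;Y=(-np.sin(a)*x+np.cos(a)*y)*1000;Z=C[...,2]*1000
    m=(abs(X)<30)&(abs(Y)<20)&(d>0)
    for lo,hi in [(46,62),(62,90),(97,112),(112,124),(126,150),(150,168)]:
        k=m&(Z>lo)&(Z<hi)
        if k.sum(): print(tag,lo,hi,k.sum(),np.percentile(X[k],[0,10,50,90,100]).round(1),Y[k].mean().round(1))
C=cloud('top');d=np.load('top.npz')['d']
m=(C[...,2]>.16)&(C[...,2]<.182)&(C[...,0]>.58)&(C[...,0]<.66)&(abs(C[...,1])<.3)
P=C[m];print('top',cv2.minAreaRect((P[:,:2]*1000).astype(np.float32)),len(P),np.polyfit(P[:,1],P[:,0],1))
m=(C[...,2]>.005)&(C[...,2]<.03)&(C[...,0]>.54)&(C[...,0]<.7)&(abs(C[...,1]+.03)<.28)
P=C[m];print('base',cv2.minAreaRect((P[:,:2]*1000).astype(np.float32)),len(P))
C=cloud('scene')
m=(C[...,2]>.145)&(C[...,2]<.185)&(C[...,0]>.58)&(C[...,0]<.66)&(abs(C[...,1])<.3)
P=C[m];print('scene',P.min(0),P.max(0),len(P))
m=(C[...,2]>.165)&m;P=C[m];print(cv2.minAreaRect((P[:,:2]*1000).astype(np.float32)),len(P),np.polyfit(P[:,1],P[:,0],1))
# notch: max z along y
for y in np.arange(-.02,.13,.006):
    Q=C[(C[...,2]>.1)&(C[...,2]<.19)&(abs(C[...,1]-y)<.003)&(C[...,0]>.58)&(C[...,0]<.66)]
    print(round(y,3),len(Q),Q[:,2].max().round(4) if len(Q) else '',end=' | ')
```

```text
scene 46 62 35 [-9.9 -7.4  4.2  9.7 10.5] 0.8
scene 62 90 21 [-11.1  -8.1  -4.8  -3.8  -1.3] -0.2
scene 97 112 22 [-6.7 -2.5 14.  17.7 18.2] 0.0
scene 112 124 26 [-9.5 -2.3 12.  16.3 17.5] 0.5
scene 126 150 25 [-5.3  3.7  9.9 12.  12.7] 0.6
scene 150 168 26 [-6.7 -2.2  7.2 12.3 12.9] 1.1
w1 46 62 31 [-12.6 -11.6  -1.1   4.6   5.6] 5.1
w1 62 90 10 [-12.6 -12.6 -12.6  -9.7  -8.3] 3.3
w1 97 112 11 [-12.5 -12.5  -9.8  10.   12. ] 5.0
w1 112 124 103 [-12.5 -11.6  -7.4  11.4  12.5] 2.5
w1 126 150 26 [-8.  -7.9 -2.3  4.8  7.6] 3.7
w1 150 168 166 [-8.  -6.7 -0.2  6.2  8. ] 0.4
top 46 62 17 [-20.3 -14.2  -6.3   7.6   9.6] 4.1
top 62 90 9 [-12.1 -11.6  -9.7   2.3   2.5] 6.0
top 97 112 7 [-12.1 -12.  -11.    9.9  12. ] 4.8
top 112 124 9 [-11.5 -11.3  -8.7  11.   13.6] 2.1
top 126 150 12 [-12.  -10.5  -4.2   4.    7.5] 4.1
top 150 168 26 [-7.1 -6.9  0.2  6.5  8.6] 1.8
top ((622.9452514648438, -39.5615234375), (24.048067092895508, 470.3715515136719), 1.034726619720459) 860 [-0.01901138  0.62239737]
base ((620.0980834960938, -29.44775390625), (159.78842163085938, 558.8961181640625), 0.02023860439658165) 3107
scene [ 0.60707766 -0.27310399  0.14504474] [0.64795623 0.20047436 0.17392354] 1395
((626.5570678710938, -38.48014831542969), (18.679967880249023, 468.9444274902344), 1.393588900566101) 680 [-0.0231515   0.62605192]
-0.02 14 0.1712 | -0.014 21 0.1702 | -0.008 15 0.1723 | -0.002 16 0.1697 | 0.004 18 0.1709 | 0.01 15 0.1715 | 0.016 16 0.1698 | 0.022 9 0.1652 | 0.028 14 0.1648 | 0.034 15 0.1699 | 0.04 17 0.1699 | 0.046 17 0.1709 | 0.052 17 0.1706 | 0.058 14 0.1721 | 0.064 15 0.1696 | 0.07 15 0.1695 | 0.076 15 0.171 | 0.082 16 0.1703 | 0.088 14 0.1716 | 0.094 16 0.1739 | 0.1 13 0.1711 | 0.106 17 0.1711 | 0.112 15 0.1701 | 0.118 12 0.1694 | 0.124 15 0.1711 |
```

apply_moves --increments '[0.01, 0, 0, 0.18, 0.02, 0, 0, 0.36, 0.03, 0, 0, 0.54, 0.04, 0, 0, 0.72, 0.05, 0, 0, 0.9, 0.06, 0, 0, 1.08, 0.07, 0, 0, 1.26, 0.08, 0, 0, 1.44]' --claw 0.045

```text
t: 2.15
position: [0.4203, -0.1909, 0.3508]
tool_rot: [-180.0, -0.0, 107.5]
force: [-0.2, -0.5, 0.2]
finger_gap: 0.526
finger_force: 0.0
```

apply_moves --increments '[0.006, 0, -0.01, 0.18, 0.006, 0, -0.02, 0.36, 0.006, 0, -0.03, 0.54, 0.006, 0, -0.06, 0.72, 0.006, 0, -0.09, 0.9, 0.006, 0, -0.11, 1.08, 0.006, 0, -0.11, 1.092, 0.006, 0, -0.11, 1.092]'

```text
t: 3.15
position: [0.4263, -0.1904, 0.2419]
tool_rot: [-180.0, 0.0, 169.6]
force: [0.2, 0.2, 0.5]
finger_gap: 0.528
finger_force: 0.0
```

Run:
```python
from h import *
s=ctrl.read_state();print(s['position'],s['tool_rot'],s['q'],s['force'])
snap('wrist','w2')
C=cloud('w2');z=np.load('w2.npz')
m=(abs(C[...,0]-.427)<.05)&(abs(C[...,1]+.188)<.04)&(z['d']>0)
for lo,hi in [(.035,.045),(.112,.128),(.157,.17)]:
    P=C[m&(C[...,2]>lo)&(C[...,2]<hi)];print(lo,len(P))
    if len(P)>5: print(P.mean(0),cv2.minAreaRect((P[:,:2]*1000).astype(np.float32)))
```

```text
[ 0.42630958 -0.19037547  0.2419056 ] [-1.79981024e+02  2.61841562e-02  1.69553975e+02] [-3.43745446e+01  6.47133102e+00 -7.85384070e+00  7.56431980e+01
 -6.72479213e-03 -2.39285174e+01] [0.22116066 0.17899204 0.47673557]
0.035 1541
[ 0.42215945 -0.19055225  0.03903352] ((425.6915588378906, -191.3660888671875), (50.01881790161133, 56.055328369140625), 80.10126495361328)
0.112 187
[ 0.41894938 -0.18987549  0.12031504] ((425.6279602050781, -191.2192840576172), (12.971083641052246, 25.075571060180664), 79.52995300292969)
0.157 277
[ 0.42514391 -0.19113342  0.16266224] ((425.8515319824219, -191.2753143310547), (9.452265739440918, 16.569536209106445), 79.6332015991211)
```

View pics/w2.png

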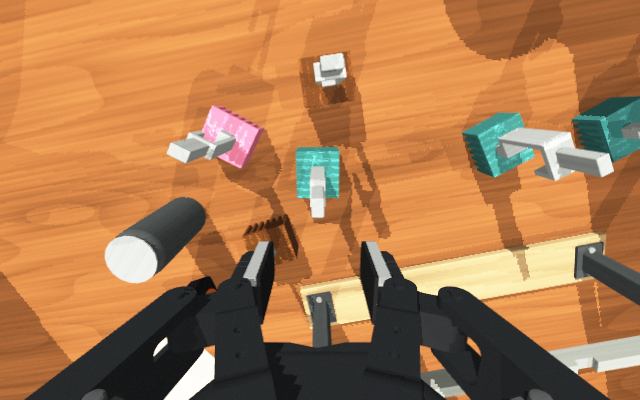

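apply_moves --increments '[0, -0.0005, -0.03, 0, 0, -0.0005, -0.06, 0, 0, -0.0005, -0.08, 0, 0, -0.0005, -0.095, 0, 0, -0.0005, -0.107, 0, 0, -0.0005, -0.107, 0]'

```text
t: 3.95
position: [0.4261, -0.19, 0.1341]
tool_rot: [180.0, -0.0, 169.8]
force: [-1.0, 0.1, 0.6]
finger_gap: 0.525
finger_force: 0.0
```

apply_moves --increments '[0, 0, 0, 0, 0, 0, 0, 0, 0, 0, 0, 0, 0, 0, 0, 0, 0, 0, 0, 0, 0, 0, 0, 0]' --claw 0.0 --force 60

```text
t: 4.7
position: [0.4267, -0.1903, 0.135]
tool_rot: [-180.0, 0.1, 169.8]
force: [0.4, 1.5, 5.4]
finger_gap: 0.102
finger_force: 59.4
```

apply_moves --increments '[0, 0, 0.02, 0, 0, 0, 0.05, 0, 0, 0.01, 0.075, 0, 0.02, 0.025, 0.083, 0.05, 0.05, 0.04, 0.083, 0.1, 0.08, 0.05, 0.083, 0.15, 0.11, 0.06, 0.083, 0.197, 0.12, 0.06, 0.083, 0.197]'

```text
t: 5.7
position: [0.5472, -0.1293, 0.2165]
tool_rot: [180.0, -0.1, -178.8]
force: [-0.2, 0.5, -2.1]
finger_gap: 0.108
finger_force: 58.7
```

Run:
```python
from h import *
s=ctrl.read_state();print(s['position'],s['tool_rot'],s['q'],s['force'])
snap('wrist','w3');snap('scene','s3');snap('top','t3')
C=cloud('w3');z=np.load('w3.npz')
m=(C[...,2]>.145)&(C[...,2]<.19)&(C[...,0]>.6)&(C[...,0]<.66)&(abs(C[...,1])<.3)&(z['d']>0)
P=C[m];print(len(P));print(P.min(0),P.max(0),np.median(P,0))
k=P[:,2]>.166
for y in np.arange(-.27,.2,.02):
    Q=P[(abs(P[:,1]-y)<.01)&k]
    if len(Q)>3: print(round(y,2),len(Q),Q[:,0].min().round(4),Q[:,0].max().round(4),Q[:,2].mean().round(4))
a=cv2.imread('pics/s3.png')[165:310,195:395];b=z['p']
cv2.imwrite('pics/c3.png',np.vstack([cv2.resize(a,None,fx=2,fy=2,interpolation=cv2.INTER_CUBIC),cv2.resize(b[100:400],(400,188))])) 
m=(C[...,2]>.004)&(C[...,2]<.02)&(C[...,0]>.56)&(C[...,0]<.68)&(abs(C[...,1]+.03)<.26)&(z['p'][...,0]<190)
for t in('t3','s3'):
    C=cloud(t);z=np.load(t+'.npz');hsv=cv2.cvtColor(z['p'],cv2.COLOR_BGR2HSV)
    for lo,hi in((.03,.13),):
        m=(C[...,2]>lo)&(C[...,2]<hi)&(C[...,0]>.57)&(C[...,0]<.66)&((abs(C[...,1]-.14)<.05)|(abs(C[...,1]+.24)<.05))
        P=C[m]
        for sgn in(1,-1):
            Q=P[P[:,1]*sgn>0];print(t,sgn,len(Q),Q.min(0) if len(Q) else'',Q.max(0) if len(Q) else'')
```

```text
[ 0.54715493 -0.12931409  0.21648034] [ 1.79971496e+02 -6.57863392e-02 -1.78808962e+02] [-2.18487455e+01  1.63197349e+01  1.17815597e+00  7.49301154e+01
  4.83292694e-04 -2.30397679e+01] [-0.20699546  0.4591728  -2.08055886]
7206
[ 0.61264017 -0.27502893  0.14513264] [0.6352199  0.135578   0.17083011] [0.61790492 0.02380548 0.16440456]
-0.27 288 0.6218 0.6352 0.1687
-0.25 264 0.6217 0.6344 0.1685
-0.23 10 0.6215 0.623 0.168
-0.13 379 0.619 0.6325 0.1689
-0.11 24 0.6258 0.6315 0.1691
-0.03 5 0.6167 0.618 0.1673
-0.01 235 0.6164 0.6282 0.1686
0.01 337 0.6149 0.6284 0.1687
0.03 150 0.6147 0.6281 0.1684
0.05 412 0.6144 0.6275 0.1689
0.07 408 0.6141 0.6275 0.1688
0.09 395 0.6136 0.6278 0.1689
0.11 346 0.6132 0.6263 0.1688
t3 1 77 [0.60525096 0.1460617  0.03069551] [0.63321517 0.16629449 0.12650314]
t3 -1 0  
s3 1 266 [0.60239672 0.14700652 0.03056525] [0.63998376 0.1701929  0.12941394]
s3 -1 259 [ 0.61677321 -0.23233936  0.03080363] [ 0.64719787 -0.21124933  0.1299274 ]
```

View pics/w3.png

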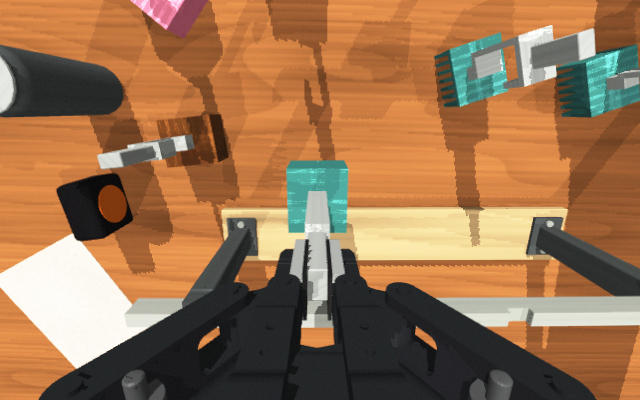

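The picture shows the carrier held straight: block at (318,195), bar along row 312, notch at about (520,317).

apply_moves --increments '[0.02, 0, 0, 0, 0.04, 0, 0, 0, 0.055, 0, 0, 0, 0.067, 0, 0, 0, 0.075, 0, 0, 0, 0.079, 0, 0, 0, 0.079, 0, 0, 0]'

```text
t: 6.72
position: [0.6251, -0.13, 0.2172]
tool_rot: [180.0, -0.0, -178.9]
force: [0.3, -0.3, -2.5]
finger_gap: 0.106
finger_force: 58.7
```

Run:
```python
from h import *
s=ctrl.read_state();print(s['position'],s['tool_rot'],s['force'],s['wrist_torque'])
C=cloud('w3');d=np.load('w3.npz')['d']
for y in np.arange(0.004,.06,.003):
    m=(abs(C[...,1]-y)<.0015)&(abs(C[...,0]-(.6225-.021*y))<.004)&(d>0)&(C[...,2]>.14)
    print(round(y,3),m.sum(),np.median(C[m][:,2]).round(4) if m.any() else '',end=' | ')
snap('wrist','w4')
C=cloud('w4');z=np.load('w4.npz')
m=(C[...,2]>.166)&(C[...,2]<.175)&(C[...,0]>.6)&(C[...,0]<.66)&(abs(C[...,1])<.3)&(z['d']>0);P=C[m]
for y in np.arange(-.19,.1,.02):
    Q=P[(abs(P[:,1]-y)<.01)]
    if len(Q)>3: print(round(y,2),len(Q),Q[:,0].min().round(4),Q[:,0].max().round(4),Q[:,2].mean().round(4))
a=np.round(cv2.minAreaRect((C[(C[...,2]>.115)&(C[...,2]<.127)&(abs(C[...,1]+.13)<.035)&(abs(C[...,0]-.61)<.06)][:,:2]*1000).astype(np.float32))[0],1);print(a)
cv2.imwrite('pics/c4.png',cv2.resize(z['p'][150:400,190:450],None,fx=2.2,fy=2.2))
```

```text
[ 0.62509754 -0.13001624  0.21724372] [ 1.79997886e+02 -9.76664228e-03 -1.78899262e+02] [ 0.25451796 -0.28253506 -2.49848883] [ 0.00976255 -0.01217448 -0.01125129]
0.004 33 0.1689 | 0.007 37 0.1689 | 0.01 32 0.1691 | 0.013 36 0.1689 | 0.016 23 0.1688 | 0.019 3 0.1632 | 0.022 28 0.1631 | 0.025 36 0.1629 | 0.028 29 0.1629 | 0.031 32 0.1628 | 0.034 92 0.1655 | 0.037 34 0.1689 | 0.04 41 0.169 | 0.043 31 0.169 | 0.046 35 0.169 | 0.049 37 0.169 | 0.052 35 0.169 | 0.055 35 0.1692 | 0.058 33 0.1692 | -0.19 527 0.6205 0.6337 0.1689
-0.17 515 0.6199 0.6324 0.1689
-0.15 517 0.6196 0.632 0.1689
-0.13 185 0.6117 0.631 0.1699
-0.11 520 0.6187 0.6313 0.169
-0.09 523 0.6181 0.6309 0.169
-0.07 529 0.6177 0.6309 0.169
-0.05 530 0.6171 0.6301 0.1689
-0.03 535 0.617 0.6296 0.169
-0.01 533 0.6161 0.6295 0.169
0.01 420 0.616 0.6291 0.169
0.03 196 0.6154 0.628 0.1686
0.05 510 0.6151 0.6276 0.169
0.07 504 0.6145 0.6276 0.1691
0.09 281 0.6143 0.6268 0.169
[ 624.4 -131.3]
```

View pics/c4.png

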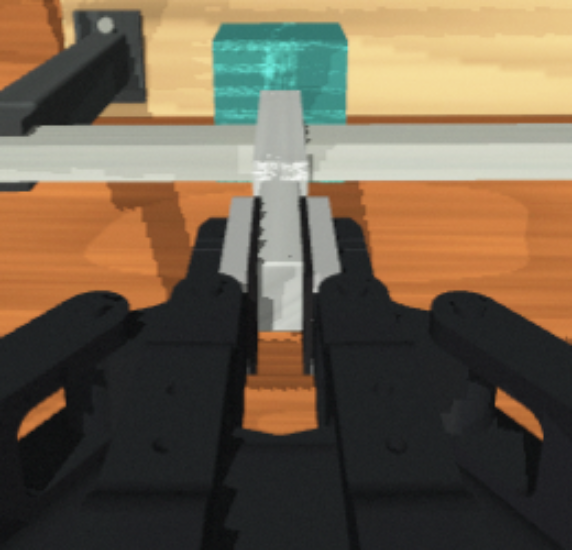

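apply_moves --increments '[0.0005, 0, -0.004, 0, 0.0005, 0, -0.008, 0, 0.0005, 0, -0.012, 0, 0.0005, 0, -0.016, 0, 0.0005, 0, -0.016, 0]'

```text
t: 7.4
position: [0.6255, -0.13, 0.2008]
tool_rot: [180.0, -0.0, -178.9]
force: [-0.1, 0.3, -2.4]
finger_gap: 0.108
finger_force: 58.7
```

apply_moves --increments '[0, 0, -0.003, 0, 0, 0, -0.006, 0, 0, 0, -0.009, 0, 0, 0, -0.011, 0, 0, 0, -0.012, 0, 0, 0, -0.012, 0]'

```text
t: 8.15
position: [0.6257, -0.13, 0.1893]
tool_rot: [-180.0, 0.0, -178.9]
force: [-0.6, -0.4, -2.5]
finger_gap: 0.105
finger_force: 58.9
```

apply_moves --increments '[0, 0, -0.001, 0, 0, 0, -0.002, 0, 0, 0, -0.002, 0, 0, 0, -0.002, 0]'

```text
t: 8.65
position: [0.6258, -0.1301, 0.189]
tool_rot: [-180.0, 0.1, -178.9]
force: [-3.0, 0.7, 9.0]
finger_gap: 0.103
finger_force: 60.5
```

apply_moves --increments '[0, 0.004, 0.001, 0, -0.0003, 0.014, 0.001, 0, -0.0005, 0.026, 0.001, 0, -0.0008, 0.038, 0.001, 0, -0.001, 0.05, 0.001, 0, -0.0013, 0.062, 0.001, 0, -0.0015, 0.07, 0.001, 0, -0.0015, 0.07, 0.001, 0]'

```text
t: 9.65
position: [0.6245, -0.0586, 0.1891]
tool_rot: [180.0, 0.1, -178.8]
force: [-0.2, 2.4, 5.9]
finger_gap: 0.107
finger_force: 60.0
```

apply_moves --increments '[-0.0001, 0.004, 0, 0, -0.0003, 0.014, 0, 0, -0.0005, 0.026, 0, 0, -0.0008, 0.038, 0, 0, -0.001, 0.05, 0, 0, -0.0013, 0.062, 0, 0, -0.0015, 0.07, 0, 0, -0.0015, 0.07, 0, 0]'

```text
t: 10.65
position: [0.623, 0.0112, 0.1891]
tool_rot: [180.0, 0.1, -178.8]
force: [0.6, 2.4, 7.2]
finger_gap: 0.104
finger_force: 60.0
```

apply_moves --increments '[-0.0001, 0.004, 0, 0, -0.0002, 0.008, 0, 0, -0.0003, 0.012, 0, 0, -0.0003, 0.0155, 0, 0, -0.0003, 0.0155, 0, 0, -0.0003, 0.0155, 0, 0]'

```text
t: 11.4
position: [0.622, 0.0258, 0.1876]
tool_rot: [180.0, -0.1, -178.9]
force: [-0.2, 0.8, -2.2]
finger_gap: 0.107
finger_force: 58.7
```

Over the notch: the support force is gone. I'll lower it in.

apply_moves --increments '[0, 0, -0.0015, 0, 0, 0, -0.003, 0, 0, 0, -0.0045, 0, 0, 0, -0.0055, 0, 0, 0, -0.0055, 0, 0, 0, -0.0055, 0]'

```text
t: 12.15
position: [0.6224, 0.0255, 0.1831]
tool_rot: [-180.0, 0.0, -178.9]
force: [-0.9, -0.4, 1.4]
finger_gap: 0.105
finger_force: 59.2
```

apply_moves --increments '[0, 0, 0.0005, 0, 0, 0, 0.0005, 0]' --force 20

```text
t: 12.4
position: [0.6224, 0.0255, 0.1831]
tool_rot: [180.0, -0.0, -178.9]
force: [0.5, -0.2, -1.5]
finger_gap: 0.109
finger_force: 59.0
```

apply_moves --increments '[0, 0, 0, 0, 0, 0, 0, 0, 0, 0, 0, 0, 0, 0, 0, 0, 0, 0, 0, 0, 0, 0, 0, 0]' --claw 0.04

```text
t: 13.15
position: [0.6224, 0.0255, 0.1833]
tool_rot: [-180.0, -0.0, -178.9]
force: [-0.2, -0.2, 0.1]
finger_gap: 0.469
finger_force: 0.0
```

apply_moves --increments '[0, 0, 0.005, 0, 0, 0, 0.015, 0, 0, 0, 0.03, 0, 0, 0, 0.06, 0, 0, 0, 0.09, 0, 0, 0, 0.12, 0, 0, 0, 0.12, 0]'

```text
t: 14.02
position: [0.6231, 0.0254, 0.3067]
tool_rot: [-180.0, 0.3, -178.9]
force: [-0.0, -0.6, -0.7]
finger_gap: 0.47
finger_force: 0.0
```

Run:
```python
from h import *
print(ctrl.read_state()['force'])
snap('wrist','w5');snap('scene','s5')
C=cloud('w5');z=np.load('w5.npz');Z=C[...,2]
m=(abs(C[...,0]-.622)<.04)&(abs(C[...,1]-.0265)<.04)&(z['d']>0)
for lo,hi in [(.075,.1),(.167,.178),(.206,.222)]:
    P=C[m&(Z>lo)&(Z<hi)];print(lo,len(P))
    if len(P)>5: print(P.mean(0),np.median(P[:,2]),cv2.minAreaRect((P[:,:2]*1000).astype(np.float32)))
a=cv2.imread('pics/s5.png')[150:310,195:425]
cv2.imwrite('pics/c5.png',np.hstack([cv2.resize(a,(575,400)),cv2.resize(z['p'][100:400,240:440],None,fx=1.1,fy=1.333)]))
```

```text
[-0.00808433 -0.55879005 -0.66022858]
0.075 1077
[0.60872092 0.0238783  0.08662975] 0.08694389707001085 ((621.583251953125, 24.079072952270508), (56.329071044921875, 49.91294860839844), 1.374700665473938)
0.167 972
[0.62077258 0.02619633 0.16908999] 0.16902022641689035 ((621.41943359375, 26.542804718017578), (79.67232513427734, 24.912511825561523), 88.8700942993164)
0.206 226
[0.6210942  0.02399683 0.21078276] 0.21088432889113595 ((621.4682006835938, 23.977697372436523), (15.685211181640625, 9.220980644226074), 1.2323734760284424)
```

View pics/c5.png

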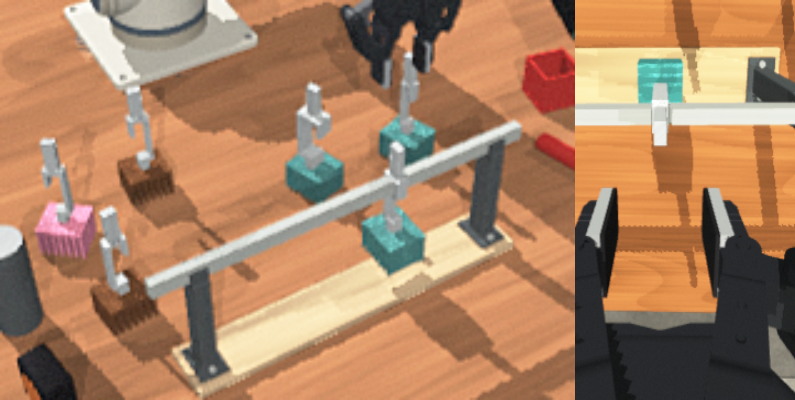

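The carrier hangs in the notch at about (395,180) in the left panel. The bridge is at z ≈ 0.163 m, the tab and block are aligned, and the gripper is clear.

apply_moves --increments '[0, 0, 0, 0, 0, 0, 0, 0, 0, 0, 0, 0, 0, 0, 0, 0, 0, 0, 0, 0, 0, 0, 0, 0, 0, 0, 0, 0, 0, 0, 0, 0]'

```text
t: 15.12
position: [0.6224, 0.0255, 0.3033]
tool_rot: [180.0, -0.0, -178.9]
force: [-0.1, -0.2, -0.3]
finger_gap: 0.467
finger_force: 0.0
```

```bash
python3 -c "
from station import ctrl
print(ctrl.finish_job())"
```

```text
the job is handed in; nothing more can be done
None
```

I hooked the 15 mm-slot carrier over the right half of the bar, slid it left until it dropped 6 mm into the notch, and let go; it hung straight with the gripper clear when I handed the job in at about 15 s.

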